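# Load the cheese press and wind the spring to its green mark

### The arm

A 6-joint arm with a two-finger parallel gripper is mounted at the origin on the work surface; the furniture and walls round the work are solid. World frame = base frame: x ahead of the robot, y to its left, z up, the work surface at z = 0. Lengths are in m, angles in rad, forces in N, time in s.
With the tool pointing down it reaches from about 0.325 to 0.775 m from the base axis. Payload 9.3 kg.
Tool frame: the origin (TCP) lies on the centre line of the jaws, within the pads' length; the fingertips stand 14 mm ahead of it and the grasp point (between the pads) lies 5 mm behind it; z points along the fingers, y is the line along which they close (so a half turn about z gives the same grasp; the last joint's range is limited). The gripper opens to 85 mm and grips with 20 to 120 N. Pads are 22 mm wide; open, the fingers measure 114 mm over their backs; the gripper's body (76 mm by 85 mm) begins 54 mm behind the grasp point. The pads swing forward as they close: fully open they stand 13 mm farther back than shut.
Start: joints at [-1.493, 0.259, 0.021, 1.334, 0, 1.418], TCP at [0.126, -0.535, 0.245] pointing down, gripper open.
Joint ranges: [-3.04, 3.04], [-0.91, 1.82], [-1.04, 1.36], [-1.92, 1.95], [-1.52, 1.45], [-3.14, 3.14]. Speed limits (rad/s): [2.22, 2.22, 2.79, 3.14, 3.14, 3.14].

### API

Orientations are given as a 3x3 rotation matrix whose columns are the frame's x, y, z axes.
In Python, from cell import observe, capture, camera_params, close_job, look_for, outline_of gives the robot as it stands. The module is installed in compiled form; this text tells all that it offers.
- The arm moves only by the tool jog_arm, never from a script. Its argument "plan" is a list that holds one entry, the list of rows, each a list of 5 numbers: the closure, from 0 (fully open) to 1 (shut), then the shift along the tool's x, y, z in m, then the turn about the tool's z in degrees. In form: [[[grip, dx, dy, dz, yaw], ...]]. A call has exactly 8 rows; each row shifts and turns the commanded pose from where the row before left it, along the tool's axes as they then stand; what a row does not reach is not made up. A row lasts 1/12 s, in which the tool goes at most 41.7 mm and 7.16 degrees, less where a joint would pass 70% of its speed; a pose out of reach is approached as far as the arm can. A call with a gripper value outside its range is refused whole. The fingers move at their own pace and stop on an object; "force" is the grip in N (left out, the last holds). Time passes only in rows, so rows that do not move let the fingers close, or fill a call up. It gives the time, the measured TCP pose, the force, the opening and the grip force at its end, in the units of the state.
- observe(): the state, without advancing time (a new reading comes with each control period).
- capture(name): name is "scene" or "side" or "wrist"; returns (picture, depth): 420x560x3 uint8, blue, green, red; 420x560 float32, m along the optical axis (not along the pixel's ray), 0 where there is no reading.
- camera_params(name): a dict with "intrinsics" (3x3 intrinsics, pixels), "k1" (the pictures are not rectified: a ray, as slopes to the right and down, at radius r is drawn at 1 + k1 r^2 times it, then the intrinsics apply), "view" (4x4, takes a point from world to camera coordinates). Camera axes: x right, y down, z forward; pixel columns grow to the right and rows downward; lengths in m; the calibration is good to about 2 mm. A picture is of the moment at which its call begins: read the wrist's pose just before it. camera_params takes no time and is no camera call; for the wrist camera it gives the pose at the moment of the call.
- close_job(): hands the job in; it is judged then, once.
Trained networks look in the newest picture that a camera, given by its name, has taken for a name from the list of things; names that differ only in an ending like _2 or _b are one class to them, and where a whole thing is asked for, a point or a joint stands for the part that bears it (a point fixed in the world has none). Each returns a list of dicts, best first, with "score" (0 to 1); they miss things now and then, are a little off and sometimes report something else, mostly with a low value. They report only what shows in the picture. A call takes as long as a camera call. They do not tell look-alikes from the thing itself.
- look_for(target, camera): "point" ([x, y, z] in m, in the coordinates of the camera as it stood for that picture, good to about 4 mm: the middle of the surface that is visible of it).
- outline_of(target, camera): "pixels" (420x560 bool, what is visible of it).
The state is a dict: "t": time; "joint_pos": joint angles; "qvel": joint speeds; "joint_torque": joint torques, N m; "position": TCP position; "orientation": TCP orientation; "force": force on the tool from outside, world axes, zero at the start; "moment": the same for the moment, N m; "width": finger opening in m; "finger_force": force on a finger pad.
Only numpy, scipy, OpenCV 4.12 (cv2) and the standard library are available. Lean on these libraries where they do the work, as an engineer would, in place of code of your own. Each camera call takes 0.05 s, during which the arm holds its last target. There are 200 camera calls.

### The job

Get this cheese pressing: set the loose wooden follower gently down into the white mould until it rests level on the cheese, push the slide with the mould fully home under the spindle, then turn the black knob clockwise until the spring holds the dial's needle in the green field; the cheese gives a little as it is loaded, so wait and wind on until the needle stays there, then let go. Press the cheese only by the spring, never hard by hand, never wind the needle into the red, and leave the pepper mill, the salt shaker and the tumbler where they stand.

Things in the scene. Friction and masses are not known exactly. Their poses are not given: they have to be found in the camera images.
- press: Bench cheese press, fixed: beech bed (x -56 to +56, y -236 to +56, top at z 20 mm in its own frame), two steel posts at x +73, y -40 and +40, a white arm (46 to 53 mm wide, z 208 to 232) from the posts forward over the bed. Origin: on the worktop, vertically below the spindle axis; z up, +y the way the slide goes home. It stands turned by -0.05 to 0.25 rad
- follower: Loose turned wooden disc, 79 mm across and 14 mm thick, lower rim chamfered by 2 to 3 mm, with an upright round grip post in its middle, 25 mm across and 38 mm high. Origin: centre of the underside, z up. 0.12 kg. It lies on the worktop to the right of the press
- follower_post (a point): Point on the axis of the follower's grip post, 38 mm above the follower's underside, 14 mm below the top of the post: the height to grip it
- mould_mouth (a point): Centre of the rim of the white round mould on the slide: inside 84 mm across at the rim, 82 at the bottom, outside 93, rim 80 mm above the worktop. The cream cheese's top lies 13 to 24 mm below this point at first, and the follower rests on it. Under more than 7 N the cheese gives by 0 to 5 mm (unseen beforehand), within a second or two, and is then firm, its top 18 to 24 mm below
- slide_post (a point): Centre of the top of the slide's upright pull post, 73 mm above the worktop: a steel post 17 mm across with a black cap 21 mm across on its upper 14 mm. It stands free above the slide's plate (top at 28 mm), 100 mm from the mould's axis on the outer (-y) side, so 53 mm clear of the mould. Push or pull the slide by it
- carriage: The slide: a steel plate 92 x 172 mm, top 28 mm above the worktop, with the white mould and its cheese on it. Origin: on the mould's axis, 21 mm above the worktop; axes as the press's. It runs along the press's y: pulled out, its origin is 100 to 120 mm on the -y side of the press's origin; home against its stop, right above that origin. Friction about 2.5 N; it stays where left
- knob_grip (a point): Point on the knob's vertical axis at the height to grip it, 261 mm above the worktop. The knob is black, round and ribbed, 41 mm across, reaching from 242 to 276 mm above the worktop, on a round skirt 50 mm across; it can be gripped across at any angle. A white tick on its top points along this point's own x axis. It stays at the same height as it turns
- knob (a joint): Angle of the knob in rad, growing clockwise seen from above; range -0.6 to 5.8. One turn of the coarse thread lowers the spindle with spring housing, dial and plunger by 26 mm. It holds by friction: 0.17 N m to turn it unloaded, 0.26 at the mark. How far it must go before the plunger's foot (30 mm across) meets the follower's post differs each time; 3 to 5 rad in all, with several new grips
- needle (a joint): Angle of the black needle on the white dial (72 mm across) in rad, growing clockwise as the robot sees it: 0 no load; green field 0.70 to 0.90, its middle (12 o'clock) 0.80; red from 1.10. Shows the spring's compression: 0.133 rad per mm (3.5 N per mm, 22 N at 0.80). On firm cheese 0.55 rad per rad of the knob; while the cheese gives, it rises less and sinks back within 2 s after a turn
- dial_face (a point): Centre of the dial's face, on the front of the spring housing; it looks to the press's -x and leans back by 0.5 rad
- pepper_mill: Dark wooden pepper mill, 58 mm across, 150 mm high, standing left of the press; origin at the centre of its underside
- salt_shaker: Glass salt shaker with a grey top, 44 mm across, 90 mm high, standing before the press; origin at the centre of its underside
- tumbler: Clear glass tumbler, 76 mm across, 86 mm high, standing on a cork coaster; origin at the centre of its underside
Things that resemble listed ones, but are neither listed nor needed, are in the scene too. What is shaped like the follower but blue is not meant.

How it is judged:
On the way, in this order (a step that is already met when the one before it is completed fails the run):
1. the follower sits in the mould, level on the cheese, with the slide still out (horizontal distance between follower and mould_mouth below 0.005 m and z of follower in the frame of mould_mouth below -0.011 m and angle between follower's own z axis and vertical below 0.06 rad and horizontal distance between carriage and press above 0.06 m), for 0.2 s.
2. the slide is home under the spindle (horizontal distance between carriage and press below 0.003 m), for 0.2 s.
3. the needle stands in the green field (value of joint needle between 0.69 and 0.91 rad), for 0.2 s.
At the end, for the whole second after the job is handed in: The needle rests in the green field (0.69 to 0.91 rad), the slide is home within 3 mm, and the follower sits level (within 0.06 rad), centred (within 5 mm) and at least 16.5 mm deep in the mould, at rest (all of step 3 and horizontal distance between carriage and press below 0.003 m and horizontal distance between follower and mould_mouth below 0.005 m and z of follower in the frame of mould_mouth below -0.0165 m and angle between follower's own z axis and vertical below 0.06 rad and linear speed of follower below 0.01 m/s); the robot touches nothing.
It fails at once if the needle is wound into the red (over 1.10 rad) (value of joint needle above 1.1 rad).
It fails at once if the follower is pressed on the mould or cheese by hand with more than 25 N (the spring not yet bearing on it) (contact force between follower and carriage above 25 N and value of joint needle below 0.05 rad).
It fails at once if the pepper mill, salt shaker or tumbler is moved by more than 20 mm (distance of any of pepper_mill, salt_shaker, tumbler from where it was at the start of the episode above 0.02 m).
It also fails if it takes over 72 s, if anything falls off the work surface, if the arm or the gripper's body presses on something with over 40 N, if the wrist force passes 120 N, or if a joint passes its speed limit or range.

## Working session

There is one attempt and no reset: what is moved stays moved. The work goes in short steps, Python scripts to look and compute and a tool call to move; the robot and the scene stay as the last step left them, time stands still between calls to the robot, and variables do not carry over. Pictures are saved under pics/ and viewed, at most 10 in all, crops included, and the job is handed in when it is done.

Besides the shell and the picture viewer there is one more tool, called after ">>>" by a JSON object that holds its "name" and its "arguments". jog_arm: Moves the arm, as the interface text tells. Its arguments: {"type":"object","properties":{"plan":{"type":"array","items":{"type":"array","items":{"type":"array","items":{"type":"number"}}}},"force":{"type":"number"}},"required":["plan"]}

```bash
mkdir -p pics
cat > h.py <<'E'
import numpy as np, cv2
from cell import observe, capture, camera_params, close_job, look_for, outline_of
def world(p,cp): 
    V=np.array(cp["view"]); return V[:3,:3].T@(np.asarray(p)-V[:3,3])
def px2w(us,vs,zs,cp):
    K=np.array(cp["intrinsics"]);d=np.array([cp["k1"],0,0,0.])
    n=cv2.undistortPoints(np.c_[us,vs].astype(float).reshape(-1,1,2),K,d).reshape(-1,2)
    P=np.c_[n,np.ones(len(n))]*np.asarray(zs)[:,None]
    V=np.array(cp["view"]); return (P-V[:3,3])@V[:3,:3]
def cloud(mask,depth,cp):
    v,u=np.nonzero(mask&(depth>0)); return px2w(u,v,depth[v,u],cp)
def proj(P,cp):
    V=np.array(cp["view"]);p=V[:3,:3]@np.asarray(P)+V[:3,3];s=p[:2]/p[2];s=s*(1+cp["k1"]*(s@s));K=np.array(cp["intrinsics"]);return K[:2,:2]@s+K[:2,2]
def fitcirc(xy):
    A=np.c_[2*xy,np.ones(len(xy))];s=np.linalg.lstsq(A,(xy**2).sum(1),rcond=None)[0];return s[:2],np.sqrt(s[2]+s[:2]@s[:2])
E
python3 - <<'E'
from h import *
np.set_printoptions(precision=4,suppress=True)
s=observe();print(s["t"],s["position"],s["orientation"],s["width"])
ims=[]
for c in ["scene","side"]:
    im,d=capture(c);cp=camera_params(c);ims.append(im)
    np.savez(f"{c}.npz",im=im,d=d);
    for t in ["follower","mould_mouth","slide_post","knob_grip","dial_face","pepper_mill","salt_shaker","tumbler"]:
        for r in look_for(t,c)[:3]:
            w=world(r["point"],cp);print(c,t,round(r["score"],2),w,proj(w,cp).round())
    cv2.imwrite(f"pics/{c}.png",im)
E
```

```text
0.0 [ 0.1258 -0.5352  0.2447] [[ 0.9735  0.2288 -0.0001]
 [ 0.2288 -0.9735  0.0013]
 [ 0.0002 -0.0013 -1.    ]] 0.08558887529426686
scene follower 0.93 [ 0.4926 -0.0901  0.0151] [305. 200.]
scene follower 0.75 [ 0.452  -0.2245  0.0176] [337. 180.]
scene mould_mouth 0.65 [0.4625 0.0796 0.048 ] [282. 233.]
scene slide_post 0.72 [0.4692 0.2085 0.0509] [253. 263.]
scene slide_post 0.61 [0.4633 0.08   0.0492] [282. 233.]
scene knob_grip 0.93 [0.4609 0.222  0.2692] [246. 216.]
scene dial_face 0.85 [0.4378 0.2179 0.1791] [257. 243.]
scene pepper_mill 0.95 [0.4753 0.4528 0.0985] [185. 324.]
scene salt_shaker 0.61 [0.3535 0.2247 0.0583] [285. 288.]
scene tumbler 0.66 [0.3382 0.3582 0.0548] [258. 332.]
side follower 0.83 [ 0.4567 -0.2264  0.0149] [337. 211.]
side follower 0.83 [ 0.4944 -0.092   0.0177] [305. 225.]
side mould_mouth 0.61 [0.4655 0.1215 0.051 ] [273. 251.]
side slide_post 0.66 [0.4675 0.125  0.0559] [271. 249.]
side slide_post 0.41 [0.3226 0.3668 0.0691] [263. 314.]
side slide_post 0.23 [0.4622 0.2278 0.2616] [246. 195.]
side knob_grip 0.95 [0.4627 0.2222 0.2569] [248. 196.]
side dial_face 0.79 [0.441  0.2235 0.1761] [256. 229.]
side pepper_mill 0.77 [0.48   0.4623 0.0704] [179. 312.]
side pepper_mill 0.44 [0.4668 0.1203 0.0529] [272. 250.]
side salt_shaker 0.8 [0.348  0.2328 0.0472] [287. 287.]
```

Run:
```python
from h import *
a=np.load("scene.npz")["im"][130:380,130:400];b=np.load("side.npz")["im"][130:380,130:400]
cv2.imwrite("pics/both.png",cv2.resize(np.hstack([a,b]),(800,370),interpolation=cv2.INTER_CUBIC))
```

```text
(no output)
```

View pics/both.png

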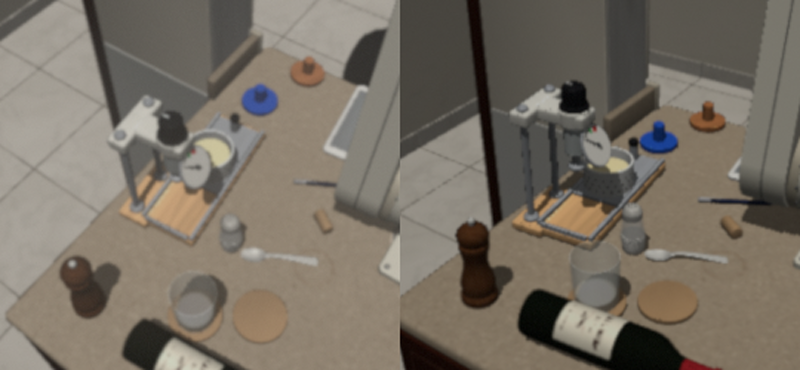

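>>> {"name": "jog_arm", "arguments": {"plan": [[[0,0.033,-0.019,0,0],[0,0.033,-0.019,0,0],[0,0.033,-0.019,0,0],[0,0.033,-0.019,0,0],[0,0.033,-0.019,0,0],[0,0.033,-0.019,0,0],[0,0.033,-0.019,0,0],[0,0.033,-0.019,0,0]]]}}

```text
t: 1.57
position: [0.3491, -0.3256, 0.2455]
orientation: [[0.974, 0.229, 0.0], [0.229, -0.974, -0.001], [0.0, 0.001, -1.0]]
force: [0.4, -1.3, 0.6]
width: 0.0858
finger_force: 0.0
```

Run:
```python
from h import *
np.set_printoptions(precision=4,suppress=True)
s=observe();print(s["t"],s["joint_pos"],s["position"])
cp=camera_params("wrist");V=np.array(cp["view"]);R=s["orientation"]
print("cam pos in tool",np.array(R).T@(-V[:3,:3].T@V[:3,3]-s["position"])," axes in tool\n",np.array(R).T@V[:3,:3].T, cp["intrinsics"])
im,d=capture("wrist");cv2.imwrite("pics/w1.png",im)
for t in ["follower"]:
    for r in look_for(t,"wrist"):
        w=world(r["point"],cp);print(t,r["score"],w,proj(w,cp))
```

```text
1.5667 [-0.9267  0.1341 -0.1385  1.2976  0.      1.9844] [ 0.3491 -0.3256  0.2455]
cam pos in tool [ 0.084   0.0008 -0.1286]  axes in tool
 [[-0.0007 -0.9443 -0.3292]
 [ 1.     -0.0006 -0.0006]
 [ 0.0003 -0.3292  0.9443]] [[305.5684   0.     282.0725]
 [  0.     305.5684 210.6248]
 [  0.       0.       1.    ]]
follower 0.77 [ 0.4756 -0.1195  0.0142] [110.2067  11.6746]
follower 0.67 [ 0.4591 -0.2401  0.0155] [226.3282  60.8061]
```

>>> {"name": "jog_arm", "arguments": {"plan": [[[0,0.032,-0.018,0,0],[0,0.032,-0.018,0,0],[0,0.032,-0.018,0.01,0],[0,0.03,-0.018,0.02,0],[0,0,0,0.02,0],[0,0,0,0.01,0],[0,0,0,0,0],[0,0,0,0,0]]]}}

```text
t: 2.33
position: [0.4536, -0.2289, 0.1854]
orientation: [[0.974, 0.228, -0.001], [0.228, -0.974, 0.0], [-0.001, -0.0, -1.0]]
force: [0.4, 0.4, 0.6]
width: 0.0854
finger_force: 0.0
```

```bash
cat > fol.py <<'E'
from h import *
np.set_printoptions(precision=4,suppress=True)
s=observe();cp=camera_params("wrist");R=np.array(s["orientation"])
im,d=capture("wrist");cv2.imwrite("pics/w2.png",im)
print(s["t"],s["position"],s["joint_pos"])
for r in outline_of("follower","wrist"):
    P=cloud(r["pixels"],d,cp)
    if len(P)<50: continue
    for lo,hi in [(.008,.02),(.045,.06)]:
        Q=P[(P[:,2]>lo)&(P[:,2]<hi)]
        if len(Q)<30: continue
        h=cv2.convexHull((Q[:,:2]*1e3).astype(np.float32))[:,0]/1e3
        (cx,cy),rad=cv2.minEnclosingCircle(h.astype(np.float32)); c,rr=fitcirc(h)
        print(r["score"],lo,len(Q),"zmed",np.median(Q[:,2]),"enc",cx,cy,rad,"fit",c,rr,"mean",Q.mean(0),"tool d",R.T@(np.r_[c,0.033]-s["position"]))
E
python3 fol.py
```

```text
2.3333 [ 0.4536 -0.2289  0.1854] [-0.6325  0.2139 -0.1938  1.1638 -0.0002  2.2795]
0.9 0.008 3768 zmed 0.01402149275508113 enc 0.45727065205574036 -0.23804625868797302 0.039477668702602386 fit [ 0.4573 -0.238 ] 0.03905442566733586 mean [ 0.4605 -0.237   0.014 ] tool d [0.0016 0.0097 0.1524]
0.9 0.045 563 zmed 0.051771972124466666 enc 0.45738714933395386 -0.23783119022846222 0.01230890117585659 fit [ 0.4575 -0.2378] 0.01206224571830907 mean [ 0.4586 -0.2375  0.0513] tool d [0.0018 0.0096 0.1524]
0.77 0.008 4748 zmed 0.014026199571437453 enc 0.5004894137382507 -0.10424335300922394 0.039715301245450974 fit [ 0.5002 -0.1047] 0.03897400614116933 mean [ 0.5027 -0.1071  0.014 ] tool d [ 0.0737 -0.1103  0.1524]
0.77 0.045 765 zmed 0.05183480100684084 enc 0.4999338984489441 -0.10432099550962448 0.013094191439449787 fit [ 0.5005 -0.1049] 0.012186648089378969 mean [ 0.501  -0.1063  0.0514] tool d [ 0.074  -0.11    0.1524]
```

View pics/w2.png

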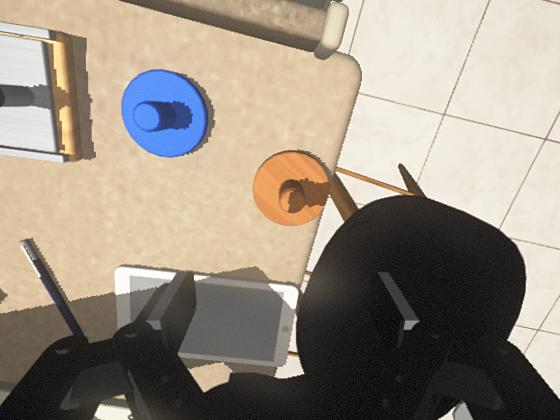

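```bash
python3 fol.py | cut -c1-150
python3 - <<'E'
from h import *
np.set_printoptions(precision=4,suppress=True)
for c in ["scene","side"]:
    cp=camera_params(c);im,d=capture(c)
    for r in outline_of("follower",c):
        P=cloud(r["pixels"],d,cp);Q=P[(P[:,2]>.005)&(P[:,2]<.022)]
        if len(Q)<20: continue
        print(c,r["score"],len(P),P.min(0),P.max(0),fitcirc(cv2.convexHull((Q[:,:2]*1e3).astype(np.float32))[:,0]/1e3))
    P=cloud(np.ones(d.shape,bool),d,cp);m=(abs(P[:,0]-.46)<.1)&(abs(P[:,1]+.3)<.2)&(P[:,2]>-.03);print(np.median(P[m&(P[:,2]<.03)],0))
E
```

```text
2.4333 [ 0.454  -0.2294  0.1864] [-0.6328  0.2129 -0.1926  1.1639 -0.0001  2.2797]
0.89 0.008 4671 zmed 0.014024055066744938 enc 0.5006304383277893 -0.10462123155593872 0.03933926299214363 fit [ 0.5008 -0.1046] 0.03873543669681782 me
0.89 0.045 766 zmed 0.05183983628433181 enc 0.5006145238876343 -0.10528932511806488 0.012641651555895805 fit [ 0.5005 -0.1051] 0.012063768695015369 me
0.77 0.008 3737 zmed 0.014022138316929441 enc 0.4571245014667511 -0.23809653520584106 0.039504729211330414 fit [ 0.4574 -0.238 ] 0.0389609625700489 me
0.77 0.045 551 zmed 0.051739018149232756 enc 0.4573255777359009 -0.23792211711406708 0.012380564585328102 fit [ 0.4577 -0.2378] 0.011850110266393378 m
scene 0.97 409 [ 0.4609 -0.1584 -0.0027] [ 0.5468 -0.063   0.0548] (array([ 0.5002, -0.1018]), np.float64(0.03902236172564642))
scene 0.56 358 [ 0.4173 -0.275   0.0009] [ 0.4936 -0.1972  0.0573] (array([ 0.4566, -0.2361]), np.float64(0.03924530145457351))
[ 0.4475 -0.1858  0.0008]
side 0.92 398 [ 0.4605 -0.1632 -0.0017] [ 0.5538 -0.0584  0.0568] (array([ 0.5   , -0.0988]), np.float64(0.03986528367145567))
side 0.66 345 [ 0.4184 -1.8251 -0.8717] [ 1.2636 -0.1928  0.0559] (array([ 0.4576, -0.233 ]), np.float64(0.03965002343176516))
side 0.24 6107 [ 0.3637 -0.1039 -0.1996] [0.8912 0.3484 0.2789] (array([0.5578, 0.1151]), np.float64(0.18636391636082972))
[ 0.4458 -0.1878  0.0018]
```

>>> {"name": "jog_arm", "arguments": {"plan": [[[0,0.0014,0.0092,0.02,0],[0,0,0,0.03,0],[0,0,0,0.03,0],[0,0,0,0.03,0],[0,0,0,0.025,0],[0,0,0,0.018,0],[0.2,0,0,0,0],[0.7,0,0,0,0]]], "force": 40}}

```text
t: 3.4
position: [0.4574, -0.2366, 0.0321]
orientation: [[0.974, 0.229, -0.001], [0.229, -0.974, 0.001], [-0.001, -0.001, -1.0]]
force: [0.3, 1.2, 0.0]
width: 0.0641
finger_force: 0.0
```

>>> {"name": "jog_arm", "arguments": {"plan": [[[1,0,0,0,0],[1,0,0,0,0],[1,0,0,0,0],[1,0,0,0,0],[1,0,0,0,0],[1,0,0,0,0],[1,0,0,-0.005,0],[1,0,0,-0.015,0]]]}}

```text
t: 4.07
position: [0.457, -0.2362, 0.0518]
orientation: [[0.973, 0.229, -0.002], [0.229, -0.973, 0.001], [-0.001, -0.002, -1.0]]
force: [-0.7, 0.2, -1.2]
width: 0.0237
finger_force: 39.4
```

>>> {"name": "jog_arm", "arguments": {"plan": [[[1,0,0,-0.018,-7],[1,0,0,-0.018,-7],[1,0,0,-0.018,-7],[1,0,0,-0.018,-7],[1,0,0,-0.018,-7],[1,0,0,-0.018,-7],[1,0,0,-0.018,-7],[1,0,0,-0.018,-7]]]}}

```text
t: 4.73
position: [0.4575, -0.2366, 0.198]
orientation: [[0.349, 0.937, 0.001], [0.937, -0.349, -0.0], [-0.0, 0.001, -1.0]]
force: [0.8, -0.2, -1.9]
width: 0.0237
finger_force: 39.4
```

>>> {"name": "jog_arm", "arguments": {"plan": [[[1,0.029,-0.011,0,-7],[1,0.03,-0.0075,0,-7],[1,0.031,-0.004,0,-7],[1,0.031,0,0,-7],[1,0.031,0.004,0,-7],[1,0.03,0.0075,0,-7],[1,0.029,0.011,0,-7],[1,0.0275,0.0145,0,-7]]]}}

```text
t: 5.4
position: [0.4562, 0.0132, 0.1971]
orientation: [[-0.582, 0.813, 0.001], [0.813, 0.582, -0.0], [-0.001, 0.001, -1.0]]
force: [0.8, -0.3, -0.6]
width: 0.0237
finger_force: 39.4
```

>>> {"name": "jog_arm", "arguments": {"plan": [[[1,0,0,0,-7],[1,0,0,0,-7],[1,0,0,0,-7],[1,0,0,0,-7],[1,0,0,0,-7],[1,0,0,0,-7],[1,0,0,0,-7],[1,0,0,0,0]]]}}

```text
t: 6.07
position: [0.4565, 0.0118, 0.197]
orientation: [[-0.995, 0.095, 0.001], [0.095, 0.995, -0.0], [-0.001, -0.0, -1.0]]
force: [-1.1, 0.8, -1.2]
width: 0.0242
finger_force: 39.5
```

Run:
```python
from h import *
np.set_printoptions(precision=4,suppress=True)
s=observe();cp=camera_params("wrist");R=np.array(s["orientation"])
im,d=capture("wrist");cv2.imwrite("pics/w3.png",im);np.savez("w3.npz",im=im,d=d,V=cp["view"])
print(s["t"],s["position"],s["joint_pos"],R)
for t in ["mould_mouth","slide_post","knob_grip","dial_face","follower"]:
    for r in look_for(t,"wrist"):
        w=world(r["point"],cp);print(t,r["score"],w,proj(w,cp).round())
P=cloud(np.ones(d.shape,bool),d,cp)
m=(abs(P[:,2]-.08)<.0035)&(P[:,1]>.05)&(P[:,1]<.2)&(abs(P[:,0]-.46)<.08)
print(m.sum());Q=P[m][:,:2]
h=cv2.convexHull((Q*1e3).astype(np.float32))[:,0]/1e3;print("hull",fitcirc(h),cv2.minEnclosingCircle(h.astype(np.float32)))
print(fitcirc(Q),Q.min(0),Q.max(0))
```

```text
6.0667 [0.4565 0.0118 0.197 ] [-0.1583  0.1207 -0.2805  1.1689 -0.     -0.0633] [[-0.9955  0.0949  0.0007]
 [ 0.0949  0.9955 -0.0001]
 [-0.0007 -0.0001 -1.    ]]
mould_mouth 0.73 [0.4663 0.1051 0.0606] [386. 205.]
slide_post 0.96 [0.4688 0.1056 0.0563] [385. 206.]
dial_face 0.86 [0.4702 0.1961 0.1252] [549. 227.]
follower 0.88 [0.4468 0.0123 0.1781] [283. 254.]
follower 0.7 [ 0.4889 -0.0996  0.0153] [185. 228.]
1600
hull (array([0.4923, 0.1214]), np.float64(0.05786017030626406)) ((0.494804322719574, 0.12589655816555023), 0.07066688686609268)
(array([0.4805, 0.1079]), np.float64(0.04423179055386694)) [0.4336 0.0611] [0.54   0.1803]
```

View pics/w3.png

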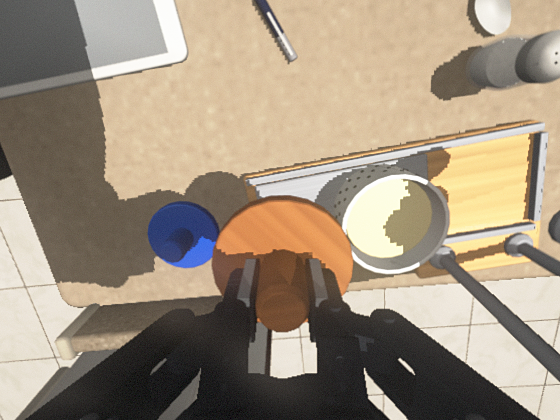

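Run:
```python
from h import *
np.set_printoptions(precision=4,suppress=True)
from scipy.optimize import least_squares
z=np.load("w3.npz");d=z["d"];cp=camera_params("wrist");cp["view"]=z["V"]
P=cloud(np.ones(d.shape,bool),d,cp)
c=np.array([.4805,.1079])
for i in range(6):
    r=np.linalg.norm(P[:,:2]-c,axis=1);m=(abs(P[:,2]-.08)<.003)&(abs(r-.0443)<(.008 if i<3 else .004));c,R=fitcirc(P[m][:,:2])
a=np.arctan2(*(P[m][:,:2]-c).T[::-1]);print("mould",c,R,m.sum(),np.histogram(a,12)[0],"z",np.median(P[m][:,2]))
r=np.linalg.norm(P[:,:2]-c,axis=1);m=(r<.032)&(P[:,2]<.09);print("cheese z",np.percentile(P[m][:,2],[5,50,95]))
# held follower
m=(abs(P[:,2]-.179)<.004)&(np.linalg.norm(P[:,:2]-[.4565,.012],axis=1)<.06);Q=P[m];print(len(Q),Q.min(0),Q.max(0))
A=np.c_[Q[:,:2],np.ones(len(Q))];print("plane",np.linalg.lstsq(A,Q[:,2],rcond=None)[0])
h=cv2.convexHull((Q[:,:2]*1e3).astype(np.float32))[:,0]/1e3;h=h[h[:,0]<.455]
f=least_squares(lambda p:np.linalg.norm(h-p,axis=1)-.0393,[.4565,.012],loss="soft_l1",f_scale=.001);print("held",f.x,len(h),np.abs(f.fun).max())
# plate edges: points z~.028
m=(abs(P[:,2]-.028)<.004)&(P[:,1]>-.05)&(P[:,1]<.2);Q=P[m];
m2=(P[:,2]>.012)&(P[:,2]<.024)&(P[:,1]>-.02)&(P[:,1]<.24)&(P[:,0]<.46)
for nm,Q in [("plate",P[m]),("bed",P[m2])]:
    e=[];ys=[]
    for y in np.arange(0,.2,.005):
        k=abs(Q[:,1]-y)<.0025
        if k.sum()>10: e.append(np.percentile(Q[k][:,0],2));ys.append(y)
    print(nm,np.polyfit(ys,e,1) if len(ys)>2 else None,np.c_[ys,e][::3].tolist())
```

```text
mould [0.4793 0.1064] 0.04387740247991997 1527 [146 144 120  11  97 120 139 144 170 160 132 144] z 0.07955391795845501
cheese z [0.0603 0.0614 0.0625]
7663 [ 0.4168 -0.0284  0.175 ] [0.4939 0.0499 0.183 ]
plane [ 0.0071 -0.0009  0.174 ]
held [0.4562 0.0108] 32 0.0003137729613916507
plate [-0.1933  0.4417] [[0.0, 0.4355520673915714], [0.015, 0.43426976127423406], [0.03, 0.4329729451448571], [0.045, 0.4313463283318222], [0.06, 0.43003271372290586], [0.075, 0.428492696053807], [0.09, 0.4267585195226254], [0.105, 0.42512826484068006], [0.12, 0.4239352112110526], [0.135, 0.42242392850548405], [0.15, 0.4212282476544201], [0.165, 0.4198611894155522], [0.18, 0.41833198933967297], [0.195, 0.3442628369814587]]
bed [-0.0639  0.4256] [[0.0, 0.43392929590521884], [0.015, 0.3647776241711314], [0.03, 0.4308475250282591], [0.045, 0.4297455509156978], [0.06, 0.4282355400181037], [0.075, 0.4265390673152956], [0.09, 0.425022547284435], [0.105, 0.42377666453571006], [0.12, 0.42233101855115524], [0.135, 0.4208367394144445], [0.15, 0.41954480044785003], [0.165, 0.4184257208914771], [0.18, 0.41706857133541536], [0.195, 0.3451346641528723]]
```

>>> {"name": "jog_arm", "arguments": {"plan": [[[1,-0.0035,0.0244,0,0],[1,-0.0035,0.0244,0,0],[1,-0.0035,0.0243,0,0],[1,-0.0034,0.0243,0.005,0],[1,0,0,0.02,0],[1,0,0,0.02,0],[1,0,0,0.015,0],[1,0,0,0.01,0]]]}}

```text
t: 7.03
position: [0.4796, 0.1074, 0.1247]
orientation: [[-0.995, 0.102, -0.002], [0.102, 0.995, -0.0], [0.002, -0.0, -1.0]]
force: [0.5, 0.1, -1.2]
width: 0.0238
finger_force: 39.6
```

```bash
cat > near.py <<'E'
from h import *
from scipy.optimize import least_squares
np.set_printoptions(precision=4,suppress=True)
s=observe();cp=camera_params("wrist");R=np.array(s["orientation"]);T=np.array(s["position"])
im,d=capture("wrist");cv2.imwrite("pics/w4.png",im);np.savez("w4.npz",im=im,d=d,V=cp["view"])
print(s["t"],T,s["force"],s["width"])
P=cloud(np.ones(d.shape,bool),d,cp)
zt=T[2]-.032+.014
m=(abs(P[:,2]-zt)<.004)&(np.linalg.norm(P[:,:2]-T[:2],axis=1)<.05);Q=P[m]
h=cv2.convexHull((Q[:,:2]*1e3).astype(np.float32))[:,0]/1e3;h=h[h[:,0]<T[0]-.005]
f=least_squares(lambda p:np.linalg.norm(h-p,axis=1)-.0393,T[:2],loss="soft_l1",f_scale=.001);print("held",f.x,len(h),np.abs(f.fun).max(),"plane",np.linalg.lstsq(np.c_[Q[:,:2]-T[:2],np.ones(len(Q))],Q[:,2],rcond=None)[0])
c=np.array([.4793,.1064])
for i in range(5):
    r=np.linalg.norm(P[:,:2]-c,axis=1);m=(abs(P[:,2]-.08)<.003)&(abs(r-.0443)<.004);Q=P[m][:,:2]
    c=least_squares(lambda p:np.linalg.norm(Q-p,axis=1)-.0441,c,loss="soft_l1",f_scale=.001).x
a=np.arctan2(*(Q-c).T[::-1]);print("mould",c,len(Q),np.histogram(a,12,(-np.pi,np.pi))[0]);print("tool shift",R.T[:2,:2]@(c-f.x))
E
python3 near.py
```

```text
7.0333 [0.4796 0.1074 0.1247] [ 0.5458  0.1422 -1.2464] 0.02379286366293303
held [0.4791 0.1064] 28 0.00024649269356796094 plane [ 0.0054 -0.0014  0.1049]
mould [0.4794 0.107 ] 1570 [277 243 196   5   0   0   0   0  79 230 259 281]
tool shift [-0.0003  0.0006]
```

View pics/w4.png

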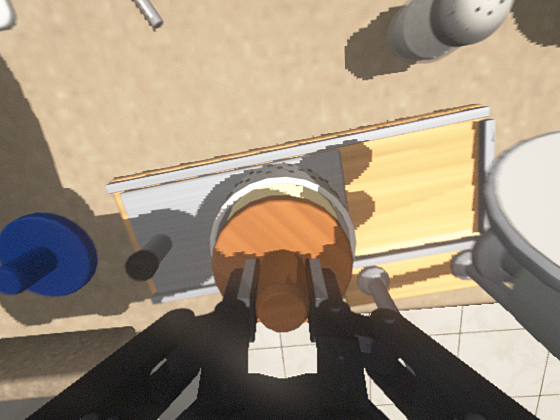

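>>> {"name": "jog_arm", "arguments": {"plan": [[[1,-0.0003,0.0006,0.004,0],[1,0,0,0.004,0],[1,0,0,0.004,0],[1,0,0,0.004,0],[1,0,0,0.004,0],[1,0,0,0.003,0],[1,0,0,0.002,0],[1,0,0,0.001,0]]], "force": 30}}

```text
t: 7.75
position: [0.4805, 0.1077, 0.1]
orientation: [[-0.995, 0.101, -0.0], [0.101, 0.995, 0.0], [0.0, -0.0, -1.0]]
force: [-0.2, 0.0, -0.4]
width: 0.0237
finger_force: 39.6
```

>>> {"name": "jog_arm", "arguments": {"plan": [[[1,0,0,0.001,0],[1,0,0,0.0005,0],[1,0,0,0.0005,0],[1,0,0,0.0005,0],[1,0,0,0.0005,0],[1,0,0,0,0],[1,0,0,0,0],[1,0,0,0,0]]]}}

```text
t: 8.42
position: [0.4806, 0.1078, 0.0973]
orientation: [[-0.995, 0.101, 0.0], [0.101, 0.995, 0.0], [-0.0, 0.0, -1.0]]
force: [0.2, 0.3, -1.2]
width: 0.0237
finger_force: 39.6
```

>>> {"name": "jog_arm", "arguments": {"plan": [[[1,0,0,0.0005,0],[1,0,0,0.0005,0],[1,0,0,0.0004,0],[1,0,0,0.0003,0],[1,0,0,0.0003,0],[1,0,0,0,0],[1,0,0,0,0],[1,0,0,0,0]]]}}

```text
t: 9.08
position: [0.4806, 0.1078, 0.0953]
orientation: [[-0.995, 0.101, 0.0], [0.101, 0.995, -0.0], [-0.0, -0.0, -1.0]]
force: [0.1, 0.5, -0.8]
width: 0.0236
finger_force: 39.7
```

>>> {"name": "jog_arm", "arguments": {"plan": [[[1,0,0,0.0004,0],[1,0,0,0.0003,0],[1,0,0,0.0003,0],[1,0,0,0,0],[1,0,0,0,0],[1,0,0,0,0],[1,0,0,0,0],[1,0,0,0,0]]]}}

```text
t: 9.75
position: [0.4807, 0.1078, 0.0948]
orientation: [[-0.995, 0.101, 0.001], [0.101, 0.995, -0.0], [-0.001, 0.0, -1.0]]
force: [-1.2, -1.2, 5.4]
width: 0.0238
finger_force: 40.4
```

>>> {"name": "jog_arm", "arguments": {"plan": [[[0.6,0,0,0,0],[0.5,0,0,0,0],[0.5,0,0,0,0],[0.5,0,0,0,0],[0.5,0,0,-0.005,0],[0.5,0,0,-0.015,0],[0.5,0,0,-0.02,0],[0.5,0,0,-0.03,0]]]}}

```text
t: 10.42
position: [0.4795, 0.1077, 0.1637]
orientation: [[-0.995, 0.101, -0.004], [0.101, 0.995, -0.0], [0.004, -0.001, -1.0]]
force: [-0.3, 0.9, 0.6]
width: 0.0428
finger_force: 0.0
```

>>> {"name": "jog_arm", "arguments": {"plan": [[[0.5,0,-0.01,-0.03,0],[0.5,0,-0.03,-0.01,0],[0.5,0,-0.03,0,0],[0.5,0,-0.03,0,0],[0.5,0,0,0,0],[0.5,0,0,0,0],[0.5,0,0,0,0],[0.5,0,0,0,0]]]}}

```text
t: 11.08
position: [0.4705, 0.0089, 0.2043]
orientation: [[-0.995, 0.1, -0.0], [0.1, 0.995, 0.0], [0.0, 0.0, -1.0]]
force: [-0.3, 0.1, 0.4]
width: 0.0427
finger_force: 0.0
```

```bash
cat > chk.py <<'E'
from h import *
from scipy.optimize import least_squares
np.set_printoptions(precision=4,suppress=True)
s=observe();cp=camera_params("wrist");R=np.array(s["orientation"]);T=np.array(s["position"])
im,d=capture("wrist");cv2.imwrite("pics/w5.png",im);np.savez("w5.npz",im=im,d=d,V=cp["view"])
print(s["t"],T,s["force"],s["width"],s["joint_pos"])
P=cloud(np.ones(d.shape,bool),d,cp)
import sys
c=np.array([.4793,.1064])
if len(sys.argv)>1: c=np.array([float(sys.argv[1]),float(sys.argv[2])])
for i in range(5):
    r=np.linalg.norm(P[:,:2]-c,axis=1);m=(abs(P[:,2]-.08)<.002)&(abs(r-.0443)<.004);Q=P[m][:,:2]
    c=least_squares(lambda p:np.linalg.norm(Q-p,axis=1)-.0441,c,loss="soft_l1",f_scale=.001).x
print("mould",c,len(Q))
m=(r<.034)&(P[:,2]<.09)&(P[:,2]>.068);Q=P[m];print("disc top plane",np.linalg.lstsq(np.c_[Q[:,:2]-c,np.ones(len(Q))],Q[:,2],rcond=None)[0],len(Q))
m=(r<.03)&(P[:,2]<.13)&(P[:,2]>.105);print("post top",fitcirc(cv2.convexHull((P[m][:,:2]*1e3).astype(np.float32))[:,0]/1e3),P[m].mean(0),m.sum())
for t in ["slide_post","knob_grip","dial_face"]:
    for q in look_for(t,"wrist"):
        w=world(q["point"],cp);print(t,q["score"],w,proj(w,cp).round())
# cap
sp=c+.1*np.array([.0954,-.9954]);
for _ in range(3):
    m=(np.linalg.norm(P[:,:2]-sp,axis=1)<.02)&(abs(P[:,2]-.073)<.003)
    if m.sum()>10: sp,rr=fitcirc(cv2.convexHull((P[m][:,:2]*1e3).astype(np.float32))[:,0]/1e3);print("cap",sp,rr,m.sum(),np.median(P[m][:,2]))
print("tool d to cap",R.T@(np.r_[sp,.06]-T))
E
python3 chk.py
```

```text
11.0833 [0.4705 0.0089 0.2043] [-0.3093  0.0526  0.3835] 0.04268968310881999 [-0.1597  0.1408 -0.2369  1.1932  0.0002 -0.0596]
mould [0.4795 0.1064] 1491
disc top plane [-0.0061 -0.0062  0.0754] 3383
post top (array([0.4797, 0.1061]), np.float64(0.011889053446453813)) [0.4784 0.1049 0.1119] 798
slide_post 0.56 [0.4737 0.0575 0.0251] [330. 190.]
dial_face 0.79 [0.467  0.1918 0.1266] [545. 199.]
cap [0.4891 0.0077] 0.00937629642471855 289 0.07231889306735331
cap [0.4891 0.0077] 0.00937629642471855 289 0.07231889306735331
cap [0.4891 0.0077] 0.00937629642471855 289 0.07231889306735331
tool d to cap [-0.0186  0.0006  0.1443]
```

View pics/w5.png

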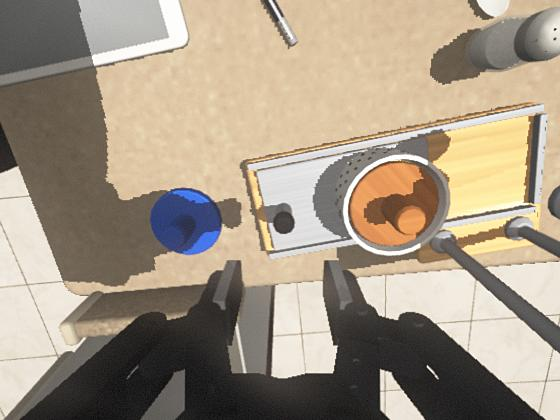

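>>> {"name": "jog_arm", "arguments": {"plan": [[[0.5,-0.0186,0.0006,0,0],[0.5,0,0,0.02,-6],[0.5,0,0,0.03,-5],[0.5,0,0,0.03,0],[0.5,0,0,0.03,0],[0.5,0,0,0.02,0],[0.5,0,0,0.013,0],[0.6,0,0,0,0]]], "force": 25}}

```text
t: 11.95
position: [0.4875, 0.0077, 0.0587]
orientation: [[-0.996, -0.092, -0.005], [-0.092, 0.996, 0.001], [0.005, 0.001, -1.0]]
force: [0.7, 0.6, 0.1]
width: 0.0346
finger_force: 0.0
```

>>> {"name": "jog_arm", "arguments": {"plan": [[[1,0,0,0,0],[1,0,0,0,0],[1,0,0,0,0],[1,0,0,0,0],[1,0,0.003,0,0],[1,0,0.008,0,0],[1,0,0.01,0,0],[1,0,0.012,0,0]]]}}

```text
t: 12.62
position: [0.4859, 0.0399, 0.0616]
orientation: [[-0.996, -0.09, -0.0], [-0.09, 0.996, -0.001], [0.0, -0.001, -1.0]]
force: [-2.1, -4.6, -4.1]
width: 0.0187
finger_force: 25.3
```

>>> {"name": "jog_arm", "arguments": {"plan": [[[1,0,0.01,0,0],[1,0,0.01,0,0],[1,0,0.01,0,0],[1,0,0.01,0,0],[1,0,0.01,0,0],[1,0,0.007,0,0],[1,0,0.004,0,0],[1,0,0.002,0,0]]]}}

```text
t: 13.28
position: [0.4797, 0.1038, 0.0615]
orientation: [[-0.996, -0.092, -0.001], [-0.092, 0.996, 0.0], [0.001, 0.0, -1.0]]
force: [-5.4, -2.9, 1.1]
width: 0.0187
finger_force: 25.6
```

>>> {"name": "jog_arm", "arguments": {"plan": [[[1,0,0.0015,0,0],[1,0,0.0015,0,0],[1,0,0.0015,0,0],[1,0,0.0015,0,0],[1,0,0.0015,0,0],[1,0,0.0015,0,0],[1,0,0.0015,0,0],[1,0,0,0,0]]]}}

```text
t: 13.95
position: [0.4788, 0.1129, 0.0615]
orientation: [[-0.996, -0.091, -0.001], [-0.091, 0.996, -0.002], [0.001, -0.002, -1.0]]
force: [-5.4, -8.3, 0.9]
width: 0.0188
finger_force: 25.7
```

>>> {"name": "jog_arm", "arguments": {"plan": [[[1,0,0.001,0,0],[1,0,0.001,0,0],[1,0,0,0,0],[1,0,0,0,0],[1,0,0,0,0],[1,0,0,0,0],[1,0,0,0,0],[1,0,0,0,0]]]}}

```text
t: 14.62
position: [0.4788, 0.1131, 0.0615]
orientation: [[-0.996, -0.09, -0.001], [-0.09, 0.996, -0.006], [0.001, -0.006, -1.0]]
force: [-4.8, -18.8, 1.5]
width: 0.0189
finger_force: 26.3
```

>>> {"name": "jog_arm", "arguments": {"plan": [[[0.5,0,0,0,0],[0.4,0,0,0,0],[0.4,0,0,0,0],[0.4,0,0,-0.01,0],[0.4,0,0,-0.03,0],[0.4,0,0,-0.035,0],[0.4,0,0,-0.035,0],[0.4,0,0,-0.035,0]]]}}

```text
t: 15.28
position: [0.4791, 0.1157, 0.2083]
orientation: [[-0.996, -0.092, 0.001], [-0.092, 0.996, 0.001], [-0.001, 0.001, -1.0]]
force: [1.0, -1.1, 0.3]
width: 0.0513
finger_force: 0.0
```

>>> {"name": "jog_arm", "arguments": {"plan": [[[0.2,0,0,-0.035,0],[0,0,0,-0.035,0],[0,0,0,-0.035,0],[0,0,0.01,-0.025,0],[0,0,0.02,0,0],[0,0,0.02,0,0],[0,0,0,0,0],[0,0,0,0,0]]]}}

```text
t: 15.95
position: [0.4746, 0.1659, 0.3365]
orientation: [[-0.996, -0.093, 0.001], [-0.093, 0.996, 0.001], [-0.001, 0.0, -1.0]]
force: [0.2, -0.2, -0.1]
width: 0.0857
finger_force: 0.0
```

```bash
cat > knob.py <<'E'
from h import *
from scipy.optimize import least_squares
np.set_printoptions(precision=4,suppress=True)
s=observe();cp=camera_params("wrist");R=np.array(s["orientation"]);T=np.array(s["position"])
im,d=capture("wrist");cv2.imwrite("pics/w6.png",im);np.savez("w6.npz",im=im,d=d,V=cp["view"])
print(s["t"],T,s["force"],s["width"],s["joint_pos"])
P=cloud(np.ones(d.shape,bool),d,cp)
g=np.array([.469,.212])
m=(np.linalg.norm(P[:,:2]-g,axis=1)<.035)&(P[:,2]>.273)&(P[:,2]<.279);Q=P[m]
c,r=fitcirc(cv2.convexHull((Q[:,:2]*1e3).astype(np.float32))[:,0]/1e3);print("knob",c,r,len(Q),np.median(Q[:,2]),"tool d",R.T@(np.r_[c,.256]-T))
for t in ["knob_grip","dial_face"]:
    for q in look_for(t,"wrist"):
        w=world(q["point"],cp);print(t,q["score"],w,proj(w,cp).round())
E
python3 knob.py
```

```text
15.95 [0.4746 0.1659 0.3365] [ 0.2403 -0.1655 -0.1257] 0.08573800143755521 [0.1691 0.1655 0.1289 1.5334 0.0004 0.0756]
knob [0.4692 0.2113] 0.017563985110537916 1846 0.2756177788489578 tool d [0.0012 0.0457 0.0805]
knob_grip 0.57 [0.4614 0.2085 0.2712] [347. 223.]
dial_face 0.94 [0.4311 0.2018 0.1785] [326. 156.]
```

View pics/w6.png

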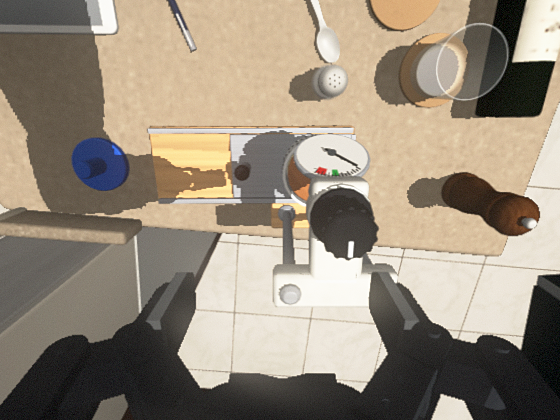

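```bash
cat > dial.py <<'E'
from h import *
import sys
from scipy.optimize import least_squares
np.set_printoptions(precision=3,suppress=True)
YAW=.0945
X=np.array([np.cos(YAW),np.sin(YAW),0]);Y=np.array([-np.sin(YAW),np.cos(YAW),0]);Z=np.array([0,0,1.])
n=-np.cos(.5)*X+np.sin(.5)*Z;u=np.sin(.5)*X+np.cos(.5)*Z
def read(cam="wrist",im=None,d=None,cp=None,save=None):
    if im is None:
        cp=camera_params(cam);im,d=capture(cam)
    P=cloud(np.ones(d.shape,bool),d,cp);O=np.array([.4692,.2113,0])
    q=P-O;px=q@X;py=q@Y;pz=q[:,2]
    hsv=cv2.cvtColor(im,cv2.COLOR_BGR2HSV);v,uu=np.nonzero(d>0);br=hsv[v,uu]
    m=(px<-.0)&(px>-.08)&(abs(py)<.045)&(pz>.09)&(pz<.225)&(br[:,2]>140)&(br[:,1]<40)
    w=q[m]@n
    h,e=np.histogram(w,np.arange(w.min(),w.max()+.002,.001));k=np.argmax(np.convolve(h,[1,1,1],"same"));w0=e[k]+.0005
    m2=(abs(q@n-w0)<.003)&(abs(py)<.045)&(pz>.08)&(pz<.24)
    A=np.c_[q[m2]@(-Y),q[m2]@u];hh=cv2.convexHull((A*1e3).astype(np.float32))[:,0]/1e3
    f=least_squares(lambda p:np.linalg.norm(hh-p,axis=1)-.036,A.mean(0),loss="soft_l1",f_scale=.001)
    c=O+w0*n+f.x[0]*(-Y)+f.x[1]*u
    S=241;g=(np.arange(S)-S//2)*(.04/(S//2));gx,gy=np.meshgrid(g,-g)
    W=c+gx[...,None]*(-Y)+gy[...,None]*u
    V=np.array(cp["view"]);p=W@V[:3,:3].T+V[:3,3];s=p[...,:2]/p[...,2:];s=s*(1+cp["k1"]*(s**2).sum(-1,keepdims=True));K=np.array(cp["intrinsics"]);s=s@K[:2,:2].T+K[:2,2]
    un=cv2.remap(im,s[...,0].astype(np.float32),s[...,1].astype(np.float32),cv2.INTER_LINEAR)
    if save: cv2.imwrite(save,un)
    hv=cv2.cvtColor(un,cv2.COLOR_BGR2HSV);gray=un.max(2).astype(float)
    an=np.arange(-1.6,1.6,.01);rr=np.arange(.010,.026,.0007)
    mx=(S//2+np.outer(np.sin(an),rr)/(.04/(S//2))).astype(np.float32);my=(S//2-np.outer(np.cos(an),rr)/(.04/(S//2))).astype(np.float32)
    prof=cv2.remap(gray.astype(np.float32),mx,my,cv2.INTER_LINEAR).mean(1)
    dk=np.clip(np.percentile(prof,60)-prof,0,None);k=np.argmax(dk);sel=slice(max(0,k-12),k+13);a=(an[sel]*dk[sel]).sum()/dk[sel].sum()
    return a+.8,c,len(A),np.abs(f.fun).mean(),dk.max(),un
if __name__=="__main__":
    if len(sys.argv)>1 and sys.argv[1]=="file":
        z=np.load("w6.npz");cp=camera_params("wrist");cp["view"]=z["V"];r=read(im=z["im"],d=z["d"],cp=cp)
    else: r=read()
    s=observe();print("needle %.3f"%r[0],"dial",r[1],r[2],"fit %.4f"%r[3],"dark %.0f"%r[4],"t",s["t"],"j6",s["joint_pos"][5],s["moment"],s["position"])
    cv2.imwrite("pics/dial.png",cv2.resize(r[5],(482,482)))
E
python3 dial.py file
python3 - <<'E'
from dial import *
r=read("scene");print(r[0],r[1],r[3],r[4]);a=cv2.resize(r[5],(300,300));b=cv2.resize(cv2.imread("pics/dial.png"),(300,300));cv2.imwrite("pics/d2.png",np.hstack([b,a]))
E
```

```text
needle -0.429 dial [0.432 0.208 0.182] 2700 fit 0.0175 dark 61 t 16.1 j6 0.07538889371477385 [-0.028  0.002  0.021] [0.475 0.165 0.336]
-0.06666109011555965 [0.431 0.21  0.179] 0.004331811304787387 28.428055
```

View pics/d2.png

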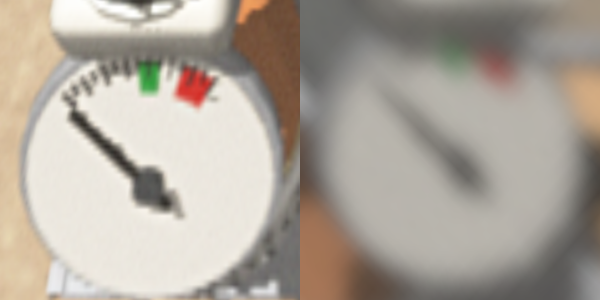

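>>> {"name": "jog_arm", "arguments": {"plan": [[[0,0.0006,0.023,0,0],[0,0.0006,0.0227,0,0],[0,0,0,0,-7],[0,0,0,0,-7],[0,0,0,0,-7],[0,0,0,0,-7],[0,0,0,0,-7],[0,0,0,0,-7]]]}}

```text
t: 16.82
position: [0.4695, 0.2096, 0.3362]
orientation: [[-0.675, -0.738, -0.0], [-0.738, 0.675, -0.0], [0.0, 0.0, -1.0]]
force: [0.6, -0.1, 0.3]
width: 0.0855
finger_force: 0.0
```

>>> {"name": "jog_arm", "arguments": {"plan": [[[0,0,0,0,-7],[0,0,0,0,-7],[0,0,0,0,-7],[0,0,0,0,-7],[0,0,0,0,-7],[0,0,0,0,-7],[0,0,0,0,-7],[0,0,0,0,-7]]]}}

```text
t: 17.48
position: [0.4695, 0.2096, 0.3362]
orientation: [[0.234, -0.972, -0.0], [-0.972, -0.234, 0.0], [-0.0, 0.0, -1.0]]
force: [0.4, -0.6, -0.4]
width: 0.0854
finger_force: 0.0
```

>>> {"name": "jog_arm", "arguments": {"plan": [[[0,0,0,0,-7],[0,0,0,0,-7],[0,0,0,0,-7],[0,0,0,0,-7],[0,0,0,0,-7],[0,0,0,0,-7],[0,0,0,0,-7],[0,0,0,0,-7]]]}}

```text
t: 18.15
position: [0.4695, 0.2096, 0.3362]
orientation: [[0.937, -0.35, -0.0], [-0.35, -0.937, -0.0], [-0.0, 0.0, -1.0]]
force: [-1.2, -0.4, -0.3]
width: 0.085
finger_force: 0.0
```

>>> {"name": "jog_arm", "arguments": {"plan": [[[0,-0.0009,-0.0015,0,-7],[0,0,0,0.01,-7],[0,0,0,0.02,0],[0,0,0,0.025,0],[0,0,0,0.02,0],[0,0,0,0.005,0],[0.4,0,0,0,0],[1,0,0,0,0]]], "force": 50}}

```text
t: 18.82
position: [0.4694, 0.2117, 0.2571]
orientation: [[0.993, -0.119, 0.001], [-0.119, -0.993, 0.0], [0.001, -0.0, -1.0]]
force: [0.1, 0.3, 0.8]
width: 0.0637
finger_force: 0.0
```

>>> {"name": "jog_arm", "arguments": {"plan": [[[1,0,0,0,0],[1,0,0,0,0],[1,0,0,0,0],[1,0,0,0,0],[1,0,0,0,0],[1,0,0,0,0],[1,0,0,0,2],[1,0,0,0,4]]]}}

```text
t: 19.48
position: [0.4697, 0.2125, 0.2579]
orientation: [[0.975, -0.222, 0.003], [-0.222, -0.975, 0.002], [0.003, -0.002, -1.0]]
force: [-0.4, 2.8, 5.6]
width: 0.0397
finger_force: 50.3
```

```bash
python3 - <<'E'
import re
s=open("dial.py").read()
a=s.index("    hv=cv2");b=s.index("    return a+.8")
new='''    gray=un.max(2).astype(float);S2=S//2;yy,xx=np.mgrid[:S,:S];rad=np.hypot(xx-S2,yy-S2-15)*.04/S2
    lim=np.median(gray[rad<.024])*.5
    mk=((gray<lim)&(rad<.0255)).astype(np.uint8);nl,lab,st,ce=cv2.connectedComponentsWithStats(mk)
    k=1+np.argmax(st[1:,4]) if nl>1 else 0
    pts=np.argwhere(lab==k)[:,::-1].astype(np.float32);vx,vy,x0,y0=cv2.fitLine(pts,cv2.DIST_HUBER,0,.01,.01).ravel()
    if vy>0: vx,vy=-vx,-vy
    a=np.arctan2(vx,-vy);dk=np.array([st[k,4]])
'''
open("dial.py","w").write(s[:a]+new+s[b:])
E
python3 dial.py file
```

```text
needle -0.002 dial [0.432 0.208 0.182] 2700 fit 0.0175 dark 1195 t 19.4833 j6 -2.6564509698175462 [0.516 0.046 0.16 ] [0.47  0.213 0.258]
```

>>> {"name": "jog_arm", "arguments": {"plan": [[[1,0,0,0,7],[1,0,0,0,7],[1,0,0,0,7],[1,0,0,0,7],[1,0,0,0,7],[1,0,0,0,7],[1,0,0,0,7],[1,0,0,0,7]]]}}

```text
t: 20.15
position: [0.4701, 0.2131, 0.258]
orientation: [[0.357, -0.934, 0.004], [-0.934, -0.357, 0.003], [-0.001, -0.005, -1.0]]
force: [3.3, 6.8, 4.5]
width: 0.0398
finger_force: 50.2
```

>>> {"name": "jog_arm", "arguments": {"plan": [[[1,0,0,0,7],[1,0,0,0,7],[1,0,0,0,7],[1,0,0,0,7],[1,0,0,0,7],[1,0,0,0,7],[1,0,0,0,7],[1,0,0,0,7]]]}}

```text
t: 20.82
position: [0.4708, 0.213, 0.258]
orientation: [[-0.575, -0.818, 0.005], [-0.818, 0.575, 0.002], [-0.005, -0.003, -1.0]]
force: [5.5, 5.3, 3.5]
width: 0.0395
finger_force: 50.1
```

```bash
python3 dial.py
python3 - <<'E'
from dial import *
r=read("scene");print(r[0],r[1],r[3],r[4])
E
```

```text
needle 0.015 dial [0.43  0.207 0.169] 3957 fit 0.0078 dark 1084 t 20.8667 j6 -0.6869067951716176 [ 1.002 -0.969 -0.149] [0.471 0.213 0.258]
1.5849121 [0.431 0.21  0.17 ] 0.007338013306590821 58081
```

>>> {"name": "jog_arm", "arguments": {"plan": [[[1,0,0,0,7],[1,0,0,0,7],[1,0,0,0,7],[1,0,0,0,7],[1,0,0,0,5],[1,0,0,0,4],[1,0,0,0,3],[1,0,0,0,0]]]}}

```text
t: 21.58
position: [0.4711, 0.2126, 0.258]
orientation: [[-0.966, -0.259, 0.006], [-0.259, 0.966, 0.002], [-0.006, 0.0, -1.0]]
force: [7.2, 2.8, 3.1]
width: 0.0396
finger_force: 50.1
```

```bash
python3 dial.py
```

```text
needle 0.336 dial [0.43  0.208 0.166] 4896 fit 0.0093 dark 1004 t 21.6333 j6 -0.0033956682305011964 [ 0.496 -1.273 -0.156] [0.471 0.213 0.258]
```

View pics/dial.png

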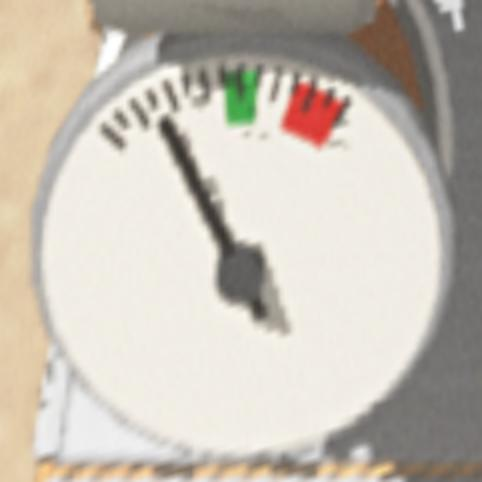

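>>> {"name": "jog_arm", "arguments": {"plan": [[[1,0,0,0,6],[1,0,0,0,6],[1,0,0,0,6],[1,0,0,0,4],[1,0,0,0,3],[1,0,0,0,0],[1,0,0,0,0],[1,0,0,0,0]]]}}

```text
t: 22.3
position: [0.4711, 0.2123, 0.258]
orientation: [[-0.985, 0.17, 0.006], [0.17, 0.985, 0.001], [-0.005, 0.002, -1.0]]
force: [7.1, 0.9, 3.1]
width: 0.0398
finger_force: 50.1
```

```bash
python3 dial.py
```

```text
needle 0.562 dial [0.429 0.208 0.164] 4834 fit 0.0060 dark 881 t 22.35 j6 0.43201592793955734 [ 0.088 -1.202 -0.136] [0.471 0.212 0.258]
```

>>> {"name": "jog_arm", "arguments": {"plan": [[[1,0,0,0,0],[1,0,0,0,0],[1,0,0,0,0],[1,0,0,0,0],[1,0,0,0,0],[1,0,0,0,0],[1,0,0,0,0],[1,0,0,0,0]]]}}

```text
t: 23.02
position: [0.4711, 0.2123, 0.258]
orientation: [[-0.985, 0.17, 0.006], [0.17, 0.985, 0.001], [-0.005, 0.002, -1.0]]
force: [7.2, 0.1, 3.2]
width: 0.0398
finger_force: 50.1
```

```bash
python3 dial.py
```

```text
needle 0.561 dial [0.43  0.208 0.164] 4807 fit 0.0034 dark 901 t 23.0667 j6 0.4320704298243522 [ 0.055 -1.23  -0.085] [0.471 0.212 0.258]
```

>>> {"name": "jog_arm", "arguments": {"plan": [[[1,0,0,0,6],[1,0,0,0,6],[1,0,0,0,6],[1,0,0,0,4],[1,0,0,0,3],[1,0,0,0,0],[1,0,0,0,0],[1,0,0,0,0]]]}}

```text
t: 23.73
position: [0.4709, 0.212, 0.2579]
orientation: [[-0.821, 0.571, 0.005], [0.571, 0.821, 0.0], [-0.004, 0.003, -1.0]]
force: [6.4, -1.2, 4.3]
width: 0.0396
finger_force: 50.2
```

```bash
python3 dial.py
```

```text
needle 0.800 dial [0.43  0.208 0.163] 4188 fit 0.0096 dark 970 t 23.7833 j6 0.8683703467211249 [-0.201 -1.076 -0.1  ] [0.471 0.212 0.258]
```

>>> {"name": "jog_arm", "arguments": {"plan": [[[1,0,0,0,0],[1,0,0,0,0],[1,0,0,0,0],[1,0,0,0,0],[1,0,0,0,0],[1,0,0,0,0],[1,0,0,0,0],[1,0,0,0,0]]]}}

```text
t: 24.45
position: [0.4709, 0.212, 0.258]
orientation: [[-0.821, 0.571, 0.005], [0.571, 0.821, 0.0], [-0.004, 0.003, -1.0]]
force: [5.8, -0.3, 4.4]
width: 0.04
finger_force: 50.2
```

>>> {"name": "jog_arm", "arguments": {"plan": [[[1,0,0,0,0],[1,0,0,0,0],[1,0,0,0,0],[1,0,0,0,0],[1,0,0,0,0],[1,0,0,0,0],[1,0,0,0,0],[1,0,0,0,0]]]}}

```text
t: 25.12
position: [0.4709, 0.212, 0.258]
orientation: [[-0.821, 0.571, 0.005], [0.571, 0.821, 0.0], [-0.004, 0.003, -1.0]]
force: [6.7, -1.1, 3.9]
width: 0.0396
finger_force: 50.2
```

```bash
python3 dial.py
```

```text
needle 0.800 dial [0.43  0.208 0.162] 4202 fit 0.0061 dark 966 t 25.1667 j6 0.8683688398508499 [-0.235 -1.004 -0.192] [0.471 0.212 0.258]
```

>>> {"name": "jog_arm", "arguments": {"plan": [[[0.5,0,0,0,0],[0,0,0,0,0],[0,0,0,0,0],[0,0,0,0,0],[0,0,0,-0.01,-5],[0,0,0,-0.025,-7],[0,0,0,-0.03,-7],[0,0,0,-0.03,-5]]]}}

```text
t: 25.83
position: [0.4685, 0.2119, 0.3522]
orientation: [[-0.984, 0.18, -0.001], [0.18, 0.984, -0.0], [0.001, -0.001, -1.0]]
force: [0.7, -0.3, 0.7]
width: 0.0851
finger_force: 0.0
```

>>> {"name": "jog_arm", "arguments": {"plan": [[[0,0,-0.02,-0.02,0],[0,0,-0.02,0,0],[0,0,0,0,0],[0,0,0,0,0],[0,0,0,0,0],[0,0,0,0,0],[0,0,0,0,0],[0,0,0,0,0]]]}}

```text
t: 26.5
position: [0.4615, 0.1731, 0.3709]
orientation: [[-0.982, 0.186, -0.001], [0.186, 0.982, -0.0], [0.001, -0.0, -1.0]]
force: [-0.2, -0.5, 1.4]
width: 0.0853
finger_force: 0.0
```

```bash
python3 dial.py; python3 chk.py 0.4692 0.2113
python3 - <<'E'
import cv2,numpy as np
a=cv2.imread("pics/w5.png")[60:330,150:450];b=cv2.resize(cv2.imread("pics/dial.png"),(400,400));cv2.imwrite("pics/fin.png",np.hstack([cv2.resize(a,(400,360)),b[:360]]))
E
```

```text
needle 0.800 dial [0.43  0.208 0.164] 2105 fit 0.0128 dark 843 t 26.55 j6 0.3757807352004674 [ 0.053  0.041 -0.018] [0.462 0.173 0.371]
26.55 [0.4615 0.1731 0.3709] [-0.6802 -0.5201 -0.4674] 0.08553246819458209 [0.1883 0.1538 0.201  1.6187 0.     0.3758]
mould [0.4689 0.2119] 150
disc top plane [-0.016   0.0076  0.0751] 63Traceback (most recent call last):
  File "chk.py", line 16, in <module>
    m=(r<.03)&(P[:,2]<.13)&(P[:,2]>.105);print("post top",fitcirc(cv2.convexHull((P[m][:,:2]*1e3).astype(np.float32))[:,0]/1e3),P[m].mean(0),m.sum())
                                                                  ~~~~~~~~~~~~~~~~~~~~~~~~~~~~~~~~~~~~~~~~~~~~~~~~~~~^^^^^
TypeError: 'NoneType' object is not subscriptable
```

View pics/fin.png

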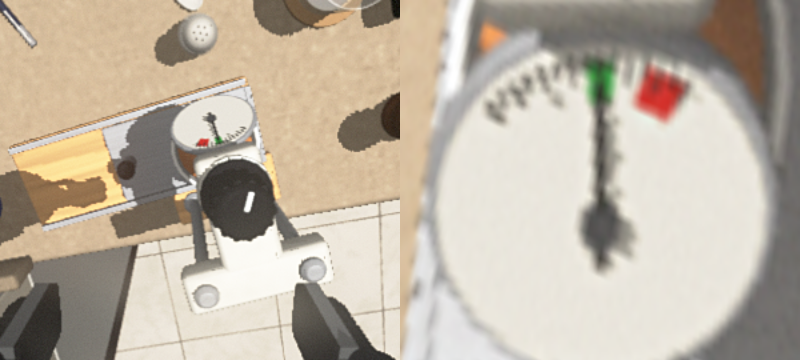

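Needle is mid-green and holding, the mould is at (0.4689, 0.2119) under the spindle at (0.4692, 0.2113), the disc's underside is at about 0.061 m (some 19 mm deep), and the hand is clear.

```bash
python3 -c "
from cell import close_job;print(close_job())"
```

```text
the job is handed in; nothing more can be done
None
```

The job is handed in: the follower sits level about 19 mm deep in the mould, the slide is home, and the needle was holding at 0.80 rad, mid-green, after I let go of the knob at about 26.5 s; the hand-in returned no verdict.

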